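# Count to the third gap of the sample rack and push the box in

### The arm

A 6-joint arm with a two-finger parallel gripper is mounted at the origin on the work surface. World frame = base frame: x ahead of the robot, y to its left, z up, the work surface at z = 0. Lengths are in m, angles in rad, forces in N, time in s.
With the tool pointing down it reaches from about 0.3 to 0.775 m from the base axis. Payload 14.6 kg.
Tool frame: the origin (TCP) lies at the centre of the arm's flange, where the gripper is bolted on; the fingertips stand 199 mm ahead of it and the grasp point (between the pads) lies ctrl.tcp_to_grasp ahead of it (ctrl.tcp_to_grasp is the distance from the TCP to the grasp point, in m); z points along the fingers, y is the line along which they close (so a half turn about z gives the same grasp; the last joint's range is limited). The gripper opens to 94 mm and grips with 3 to 60 N. Pads are 16 mm wide; open, the fingers measure 119 mm over their backs; the gripper's body (75 mm by 177 mm) begins 78 mm behind the grasp point.
Start: joints at [1.282, 0.3, 1.521, -0, 1.321, -0.067], TCP at [0.121, 0.537, 0.405] pointing down, gripper open.
Joint ranges: [-3.03, 3.03], [-0.79, 2.21], [0.23, 2.52], [-1.04, 4.18], [0, 3.07], [-2.55, 2.55]. Speed limits (rad/s): [2.22, 2.22, 2.57, 3.14, 3.14, 3.14].

### API

Orientations are given as [roll, pitch, yaw] about the fixed x, y, z axes, in that order (R = Rz(yaw) Ry(pitch) Rx(roll)).
In Python, from station import ctrl gives the robot as it stands. The module is installed in compiled form; this text tells all that it offers.
- The arm moves only by the shell command python3 -m jog 'ROWS' [OPENING] [FORCE]. ROWS is JSON, a list of rows, each a list of 6 numbers: the shift along the tool's x, y, z in cm, then the turn, a rotation vector about the tool's x, y, z in rad. In form: [[tx, ty, tz, ax, ay, az], ...]. A call has 1 to 8 rows; each row is the pose to reach, as a shift and turn from the pose commanded when the call began, along the tool's axes at that moment; what a row does not reach only later rows make up. A row lasts 1/10 s, in which the tool goes at most 50 mm and 8.59 degrees, less where a joint would pass 70% of its speed; a pose out of reach is approached as far as the arm can. A call with a gripper value outside its range is refused whole. OPENING is the opening in per cent of the stroke, from 0 (shut) to 100 (fully open), set as the call begins (- or left out, the last holds). The fingers move at their own pace and stop on an object; FORCE is the grip in N (left out, the last holds). Time passes only in rows, so rows that repeat a pose let the fingers close. It gives the time, the measured TCP pose, the force, the opening and the grip force at its end, in the units of the state.
- ctrl.get_obs(): the state, without advancing time (a new reading comes with each control period).
- ctrl.camera(name): name is "side" or "top" or "wrist"; returns a dict with "img" (400x640x3 uint8, blue, green, red), "intrinsics" (3x3 intrinsics, pixels), "R" (3x3) and "t" (3): a world point X has camera coordinates R X + t. Camera axes: x right, y down, z forward; pixel columns grow to the right and rows downward; lengths in m; the calibration is good to about 2 mm. A picture is of the moment at which its call begins. There is no depth.
- ctrl.hand_in(): hands the job in; it is judged then, once.
The state is a dict: "time_s": time; "qpos": joint angles; "joint_vel": joint speeds; "tau": joint torques, N m; "ee_pos": TCP position; "eef_rot": TCP orientation; "force": force on the tool from outside, world axes, zero at the start; "moment": the same for the moment, N m; "grip_width": finger opening in m; "grip_force": force on a finger pad.
Only numpy, scipy, OpenCV 4.12 (cv2) and the standard library are available. Lean on these libraries where they do the work, as an engineer would, in place of code of your own. Each camera call takes 0.05 s, during which the arm holds its last target. There are 200 camera calls.

### The job

File the canteen's food sample box: with the fingers shut, start at the blue-capped end of the white sample rack and run the fingertips along the top of its dark steel back rail to count the gaps, full and empty alike, touching the rail over the first, the second and then the third gap, and no farther along. Then push the red-lidded box across the table into that third gap through the rack's open front, until it is fully home against the back of the rack. Only push the box, never lift or tip it, and leave the other boxes, the cup and the bottle where they are.

Things in the scene. Friction and masses are not known exactly. Their poses are not given: they have to be found in the camera images.
- rack: white rack fixed to the table, 6 equal gaps in a row. Origin: table height, mid width and depth. x into the gaps (open front faces the robot), y left along the row. Gap centres y = 170, 102, 34, -34, -102, -170 mm. No floor: boxes slide on the table. Dividers 44 mm high, from x = -34 mm to the back face at +34; 62 mm free at the mouth. A box that is home stands out 12 mm, its centre at x = -6 mm.
- rail1: stretch of the rack's flat dark steel back rail over gap 1 from the left (+y): 64 mm long, 18 mm wide, rigid; origin at the centre of its top face, 62 mm above the table, at rack x = 43 mm; axes as the rack's. Stretches lie level end to end, 4 mm of divider between; only shut fingers touch one at a time.
- rail2: stretch of the rack's flat dark steel back rail over gap 2 from the left (+y): 64 mm long, 18 mm wide, rigid; origin at the centre of its top face, 62 mm above the table, at rack x = 43 mm; axes as the rack's.
- rail3: stretch of the rack's flat dark steel back rail over gap 3 from the left (+y): 64 mm long, 18 mm wide, rigid; origin at the centre of its top face, 62 mm above the table, at rack x = 43 mm; axes as the rack's.
- rail4: stretch of the rack's flat dark steel back rail over gap 4 from the left (+y): 64 mm long, 18 mm wide, rigid; origin at the centre of its top face, 62 mm above the table, at rack x = 43 mm; axes as the rack's.
- rail5: stretch of the rack's flat dark steel back rail over gap 5 from the left (+y): 64 mm long, 18 mm wide, rigid; origin at the centre of its top face, 62 mm above the table, at rack x = 43 mm; axes as the rack's.
- rail6: stretch of the rack's flat dark steel back rail over gap 6 from the left (+y): 64 mm long, 18 mm wide, rigid; origin at the centre of its top face, 62 mm above the table, at rack x = 43 mm; axes as the rack's.
- blue_cap: blue plastic end cap, 90 x 14 x 64 mm high, fixed on one end of the rack (the left or the right end, at rack y = +213 or -213 mm); gap counting starts here. Origin at table height, at rack x = 0.
- grey_cap: grey plastic end cap of the same size, on the rack's other end. Origin likewise.
- red_box_mid (a point): food sample box, clear plastic body with a red lid, one rigid piece 80 x 54 x 45 mm high (long side along its own x), to be pushed; loose on the table before the rack, turned up to 0.3 rad from it; 0.14 to 0.28 kg, friction 0.5 to 0.7. This point is its centre, 22.5 mm above the table; x points to the rack.
- green_box_mid (a point): food sample box, clear plastic body with a green lid, one rigid piece 80 x 54 x 45 mm high (long side along its own x), already filed in one of the gaps: a bystander. Point at its centre.
- yellow_box_mid (a point): food sample box, clear plastic body with a yellow lid, one rigid piece 80 x 54 x 45 mm high (long side along its own x), already filed in another gap: a bystander. Point at its centre. Neither filed box is in the third gap.
- cup_mid (a point): brown paper cup with greens in it, rim 74 mm across, 85 mm high (greens to 115 mm), a bystander. Point on its axis half-way up.
- reagent_mid (a point): reagent bottle with red cap and paper label, 48 mm across, 110 mm high, a bystander. Point on its axis half-way up.
- red_box: the same red-lidded box, origin at the centre of its underside, axes as its centre point.
Not all that is in view belongs to the job. Leave any brown or green look-alike of the blue_cap alone. Leave any pink look-alike of the red_box alone.

How it is judged:
On the way, in this order (a step that is already met when the one before it is completed fails the run):
1. the fingers touch the back rail over the first gap from the blue cap (((y of blue_cap in the frame of rack above 0 m and contact force between the fingers and rail1 above 0.2 N) or (y of blue_cap in the frame of rack below 0 m and contact force between the fingers and rail6 above 0.2 N))), for 0.02 s.
2. the fingers touch the back rail over the second gap from the blue cap (((y of blue_cap in the frame of rack above 0 m and contact force between the fingers and rail2 above 0.2 N) or (y of blue_cap in the frame of rack below 0 m and contact force between the fingers and rail5 above 0.2 N))), for 0.02 s.
3. the fingers touch the back rail over the third gap from the blue cap (((y of blue_cap in the frame of rack above 0 m and contact force between the fingers and rail3 above 0.2 N) or (y of blue_cap in the frame of rack below 0 m and contact force between the fingers and rail4 above 0.2 N))), for 0.02 s.
4. the red-lidded box is home in the third gap from the blue cap (((y of blue_cap in the frame of rack above 0 m and y of red_box_mid in the frame of rack between 0.025 and 0.043 m and x of red_box_mid in the frame of rack above -0.011 m and angle between the x axis of red_box_mid and the x axis of rack, either way round below 0.15 rad and height (world z) of red_box_mid below 0.027 m and angle between red_box_mid's own z axis and vertical below 0.06 rad) or (y of blue_cap in the frame of rack below 0 m and y of red_box_mid in the frame of rack between -0.043 and -0.025 m and x of red_box_mid in the frame of rack above -0.011 m and angle between the x axis of red_box_mid and the x axis of rack, either way round below 0.15 rad and height (world z) of red_box_mid below 0.027 m and angle between red_box_mid's own z axis and vertical below 0.06 rad))), for 0.2 s.
At the end, for the whole second after the job is handed in: The red-lidded box stands at rest on the table in the third gap from the blue-capped end, its far face within 5 mm of the rack's back and its length within 0.15 rad of the gap; the other boxes, the cup and the bottle stand within 15 mm of where they began (((y of blue_cap in the frame of rack above 0 m and y of red_box_mid in the frame of rack between 0.025 and 0.043 m) or (y of blue_cap in the frame of rack below 0 m and y of red_box_mid in the frame of rack between -0.043 and -0.025 m)) and x of red_box_mid in the frame of rack above -0.011 m and angle between the x axis of red_box_mid and the x axis of rack, either way round below 0.15 rad and height (world z) of red_box_mid below 0.027 m and angle between red_box_mid's own z axis and vertical below 0.06 rad and linear speed of red_box below 0.01 m/s and distance of each of green_box_mid, yellow_box_mid, cup_mid, reagent_mid from where it was at the start of the episode below 0.015 m); the robot touches nothing.
It fails at once if the fingers touch the rail beyond the third gap from the blue cap ((y of blue_cap in the frame of rack above 0 m and (contact force between the fingers and rail4 above 0.2 N or contact force between the fingers and rail5 above 0.2 N or contact force between the fingers and rail6 above 0.2 N)) or (y of blue_cap in the frame of rack below 0 m and (contact force between the fingers and rail3 above 0.2 N or contact force between the fingers and rail2 above 0.2 N or contact force between the fingers and rail1 above 0.2 N))).
It fails at once if the red-lidded box is lifted or tipped (height (world z) of red_box_mid above 0.035 m or angle between red_box_mid's own z axis and vertical above 0.3 rad).
It fails at once if another box, the cup or the bottle is moved by more than 15 mm, lifted or knocked over (distance of any of green_box_mid, yellow_box_mid, cup_mid, reagent_mid from where it was at the start of the episode above 0.015 m or angle between any of green_box_mid, yellow_box_mid, cup_mid, reagent_mid's own z axis and vertical above 0.25 rad).
It also fails if it takes over 64 s, if anything falls off the work surface, if the arm or the gripper's body presses on something with over 40 N, if the wrist force passes 120 N, or if a joint passes its speed limit or range.

## Working session

There is one attempt and no reset: what is moved stays moved. The work goes in short steps, Python scripts to look and compute and a shell command to move; the robot and the scene stay as the last step left them, time stands still between calls to the robot, and variables do not carry over. Pictures are saved under pics/ and viewed, at most 10 in all, crops included, and the job is handed in when it is done.

```bash
mkdir -p pics; python3 - <<'E'
from station import ctrl
import cv2,numpy as np,pickle
o=ctrl.get_obs();print({k:np.round(v,3) for k,v in o.items()},ctrl.tcp_to_grasp)
for n in("top","side"):
    c=ctrl.camera(n);pickle.dump(c,open(n+'.pkl','wb'));cv2.imwrite(f'pics/{n}0.png',c['img']);print(n,c['intrinsics'],c['R'],c['t'])
E
```

```text
{'time_s': np.float64(0.0), 'qpos': array([ 1.282,  0.3  ,  1.522, -0.   ,  1.321, -0.067]), 'joint_vel': array([-0.002, -0.001, -0.001, -0.001, -0.001, -0.001]), 'tau': array([ 0.0000e+00, -5.3180e+01, -3.5275e+01,  7.1000e-02,  2.4000e-02,
       -0.0000e+00]), 'ee_pos': array([0.121, 0.536, 0.404]), 'eef_rot': array([-3.14, -0.  ,  2.92]), 'force': array([ 1.099, -0.222, -0.057]), 'moment': array([0.042, 0.043, 0.001]), 'grip_force': np.float64(0.0), 'grip_width': np.float64(0.094)} 0.1804
top [[387.16767313   0.         319.59250715]
 [  0.         387.16767313 204.38452767]
 [  0.           0.           1.        ]] [[-0.00268749 -0.99968657  0.02489069]
 [-0.99972753  0.00210878 -0.02324705]
 [ 0.02318728 -0.02494638 -0.99941985]] [-0.00187245  0.54651767  0.92894164]
side [[411.41417626   0.         315.21328256]
 [  0.         411.41417626 198.19983009]
 [  0.           0.           1.        ]] [[-0.97762009 -0.21016639  0.00943627]
 [-0.16529053  0.73957859 -0.65245885]
 [ 0.13014606 -0.63941661 -0.7577654 ]] [0.55633242 0.1427957  1.06273264]
```

View pics/top0.png

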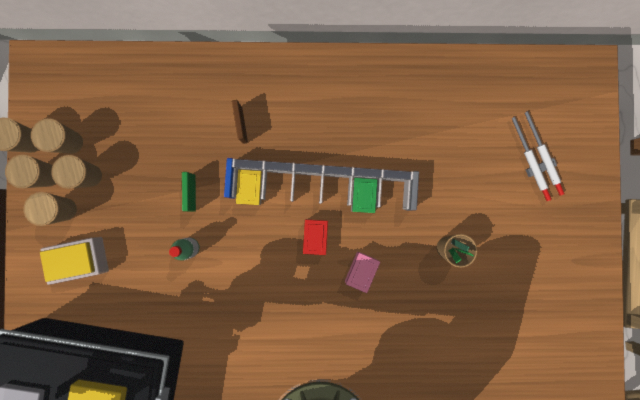

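View pics/side0.png

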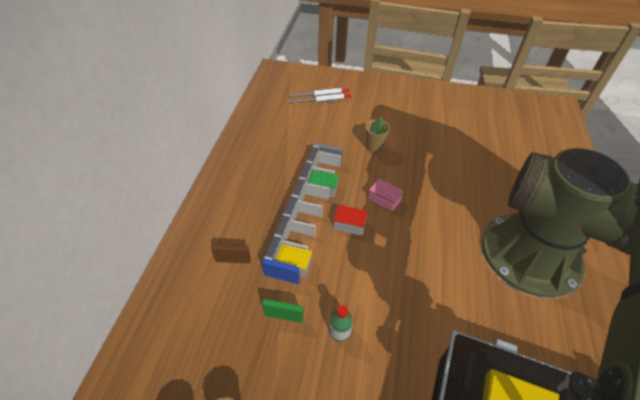

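The top view shows the rack running from the blue cap (229,178) to the grey cap (414,190). Yellow is in gap 1 (248,187), gap 3 is empty (308,185) and green is in gap 5 (365,195).

- **Could be taken for red_box:** red lid at (315,237), pink look-alike at (363,272), bottle cap at (176,251). I choose (315,237).
- **Could be taken for blue_cap:** blue at (229,178) on the rack, green at (188,192), brown at (240,121). I choose (229,178).

I'll check these in one close crop.

```bash
cat > h.py <<'E'
import cv2,numpy as np,pickle
def ray(c,uv,z):
    d=c['R'].T@(np.linalg.inv(c['intrinsics'])@np.array([uv[0],uv[1],1.])); o=-c['R'].T@c['t']
    return o+d*(z-o[2])/d[2]
def proj(c,X):
    p=c['intrinsics']@(c['R']@np.asarray(X)+c['t']); return p[:2]/p[2]
def hsvmask(im,lo,hi): return cv2.inRange(cv2.cvtColor(im,cv2.COLOR_BGR2HSV),np.array(lo),np.array(hi))
def blobs(m,amin=60):
    cs,_=cv2.findContours(m,cv2.RETR_EXTERNAL,cv2.CHAIN_APPROX_NONE)
    return [c for c in cs if cv2.contourArea(c)>amin]
E
python3 - <<'E'
from h import *
c=pickle.load(open('top.pkl','rb'));im=c['img']
cv2.imwrite('pics/crop.png',cv2.resize(im[145:290,215:425],None,fx=3.8,fy=3.8,interpolation=cv2.INTER_CUBIC))
for n,lo,hi in(('blue',(100,120,40),(130,255,255)),('red',(0,170,110),(6,255,255)),('red2',(172,170,110),(180,255,255))):
    for b in blobs(hsvmask(im,lo,hi),20):
        r=cv2.minAreaRect(b);print(n,r)
        p=cv2.boxPoints(r); print(np.round([ray(c,q,.064 if n=='blue' else .045) for q in p],4)[:,:2].tolist(), np.round(ray(c,r[0],.064 if n=='blue' else .045),4))
E
```

```text
blue ((228.4529266357422, 177.11175537109375), (6.442506313323975, 38.3482551574707), 4.398705005645752)
[[0.5646, 0.2143], [0.651, 0.2079], [0.6499, 0.1935], [0.5634, 0.1999]] [0.6072 0.2039 0.064 ]
red ((174.0, 251.5), (9.0, 10.0), 90.0)
[[0.4488, 0.3427], [0.4487, 0.32], [0.4282, 0.3199], [0.4283, 0.3426]] [0.4385 0.3313 0.045 ]
red ((314.93505859375, 236.7334442138672), (23.493799209594727, 35.00418472290039), 3.012787342071533)
[[0.4322, 0.038], [0.5127, 0.0336], [0.5097, -0.0206], [0.429, -0.0161]] [0.4709 0.0087 0.045 ]
red ((546.6466064453125, 195.0086212158203), (11.029742240905762, 5.383564472198486), 66.80140686035156)
[[0.576, -0.5255], [0.581, -0.5374], [0.5571, -0.5473], [0.5521, -0.5354]] [ 0.5665 -0.5364  0.045 ]
red ((559.7000122070312, 189.40000915527344), (11.180339813232422, 5.366562843322754), 63.43495178222656)
[[0.5887, -0.5562], [0.5943, -0.5678], [0.5707, -0.5794], [0.5651, -0.5678]] [ 0.5797 -0.5678  0.045 ]
```

View pics/crop.png

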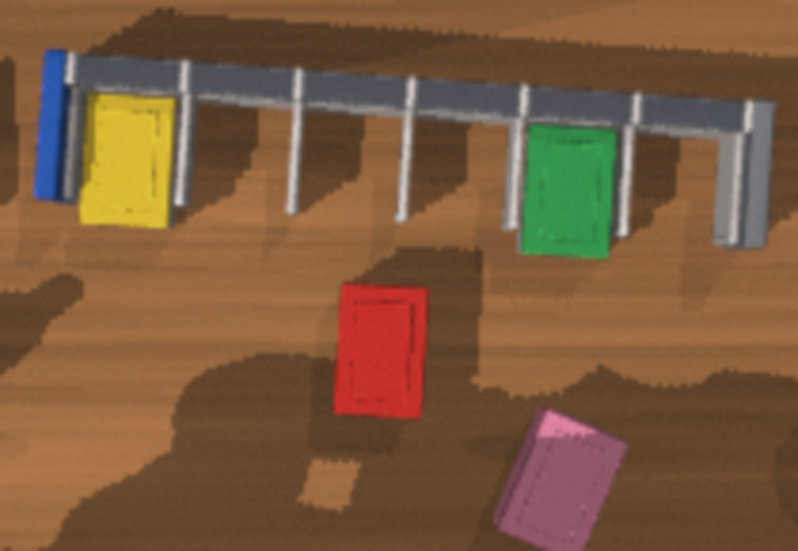

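The crop confirms both choices: the red-lidded box is at crop (380,350), the pink one is separate at (560,480), and the blue cap sits on the rack's left end. Next I'll measure the rail stretches.

```bash
cat >> h.py <<'E'
def rails(c,V=(45,130),S=(0,110),amin=60,amax=400):
    m=hsvmask(c['img'],(95,S[0]*1,V[0]),(130,140,V[1]))
    return m
E
python3 - <<'E'
from h import *
c=pickle.load(open('top.pkl','rb'));im=c['img']
h=cv2.cvtColor(im,cv2.COLOR_BGR2HSV)
for u,v in((262+16,168),(308,168),(338,171),(293,185),(308,160),(308,178)): print(u,v,h[v,u])
m=hsvmask(im,(95,20,40),(130,140,130)); m[:150]=0;m[215:]=0;m[:,:225]=0;m[:,425:]=0
P=[]
for b in sorted(blobs(m,20),key=lambda b:b[:,0,0].mean()):
    r=cv2.minAreaRect(b);w=ray(c,r[0],.062);print(np.round(r[0],1),np.round(r[1],1),r[2],cv2.contourArea(b),np.round(w,4))
    print('   L',np.round(ray(c,b[b[:,0,0].argmin(),0],.062)[:2],4),'R',np.round(ray(c,b[b[:,0,0].argmax(),0],.062)[:2],4))
E
```

```text
278 168 [113  25  90]
308 168 [113  26  88]
338 171 [124  23  89]
293 185 [  7  17 138]
308 160 [ 14 142  81]
308 178 [ 13 139  88]
[248.  163.4] [25.9  6.5] 3.814074993133545 108.0 [0.6384 0.1604 0.062 ]
   L [0.6394 0.1896] R [0.6394 0.1309]
[277.7 165.8] [25.  6.] 3.5763344764709473 114.5 [0.6331 0.0932 0.062 ]
   L [0.6281 0.1219] R [0.6258 0.0653]
[308.1 167.8] [24.3  6.1] 4.763641834259033 115.5 [0.6285 0.0242 0.062 ]
   L [0.6326 0.0516] R [ 0.6212 -0.0029]
[337.6 170.1] [25.4  6.2] 5.19442892074585 124.0 [ 0.6234 -0.043   0.062 ]
   L [ 0.6281 -0.0143] R [ 0.6144 -0.0714]
[367.  171.9] [24.6  6.3] 4.969740867614746 112.5 [ 0.6192 -0.1103  0.062 ]
   L [ 0.6281 -0.0829] R [ 0.6098 -0.1377]
[396.7 174.1] [25.1  6.3] 4.763641834259033 113.0 [ 0.6142 -0.1785  0.062 ]
   L [ 0.6098 -0.1492] R [ 0.6052 -0.2067]
```

```bash
cat >> h.py <<'E'
from scipy.spatial.transform import Rotation as Ro
PSI=-0.0713; O=np.array([.5832,-.0059]); YAW=np.pi+PSI
def rk(x,y): return O+np.array([[np.cos(PSI),-np.sin(PSI)],[np.sin(PSI),np.cos(PSI)]])@np.array([x,y])
def inrk(p): return np.array([[np.cos(PSI),np.sin(PSI)],[-np.sin(PSI),np.cos(PSI)]])@(np.asarray(p)[:2]-O)
def row(ob,p,yaw=YAW):
    R=Ro.from_euler('xyz',ob['eef_rot']).as_matrix(); T=Ro.from_euler('xyz',[np.pi,0,yaw]).as_matrix()
    return np.round(np.r_[R.T@(np.asarray(p)-ob['ee_pos'])*100,Ro.from_matrix(R.T@T).as_rotvec()],3)
E
python3 - <<'E'
from h import *
from station import ctrl
ob=ctrl.get_obs()
print(row(ob,[*rk(.043,.17),.405]))
E
```

```text
[-5.8724e+01 -2.5293e+01 -6.2000e-02 -1.0000e-03 -0.0000e+00 -1.5000e-01]
```

```bash
python3 -m jog '[[-36.7,-15.8,0,0,0,-0.15],[-36.7,-15.8,0,0,0,-0.15],[-36.7,-15.8,0,0,0,-0.15],[-36.7,-15.8,0,0,0,-0.15],[-36.7,-15.8,0,0,0,-0.15],[-36.7,-15.8,0,0,0,-0.15],[-36.7,-15.8,0,0,0,-0.15],[-36.7,-15.8,0,0,0,-0.15]]' 0 10
python3 - <<'E'
from h import *
from station import ctrl
ob=ctrl.get_obs()
print(row(ob,[*rk(.043,.17),.405]))
E
```

```text
time_s: 0.9
ee_pos: [0.4429, 0.3021, 0.4045]
eef_rot: [-3.141, -0.0, 3.07]
force: [-0.3, 0.0, 0.0]
grip_width: 0.0336
grip_force: 0.0
[-2.050e+01 -1.271e+01 -4.900e-02 -0.000e+00 -0.000e+00 -1.000e-03]
```

```bash
python3 -m jog '[[-20.5,-12.7,0,0,0,0],[-20.5,-12.7,0,0,0,0],[-20.5,-12.7,0,0,0,0],[-20.5,-12.7,0,0,0,0],[-20.5,-12.7,0,0,0,0],[-20.5,-12.7,8,0,0,0],[-20.5,-12.7,8,0,0,0],[-20.5,-12.7,8,0,0,0]]'
python3 - <<'E'
from h import *
from station import ctrl
ob=ctrl.get_obs()
print(row(ob,[*rk(.043,.17),.28]))
c=ctrl.camera('wrist');cv2.imwrite('pics/w1.png',c['img']);pickle.dump(c,open('w1.pkl','wb'))
for i in(.17,.102,.034): print(proj(c,[*rk(.043,i),.062]))
print(proj(c,[*ob['ee_pos'][:2],ob['ee_pos'][2]-.199]))
E
```

```text
time_s: 1.7
ee_pos: [0.6364, 0.1619, 0.3196]
eef_rot: [-3.139, -0.008, 3.069]
force: [-0.2, 0.5, -0.9]
grip_width: 0.0007
grip_force: 0.0
[-2.190e-01 -1.100e-01  3.954e+00 -2.000e-03 -8.000e-03 -1.000e-03]
[314.08294504 218.54066649]
[231.80534656 218.61742286]
[149.60153415 218.69411041]
[315.48954991 244.81601466]
```

View pics/w1.png

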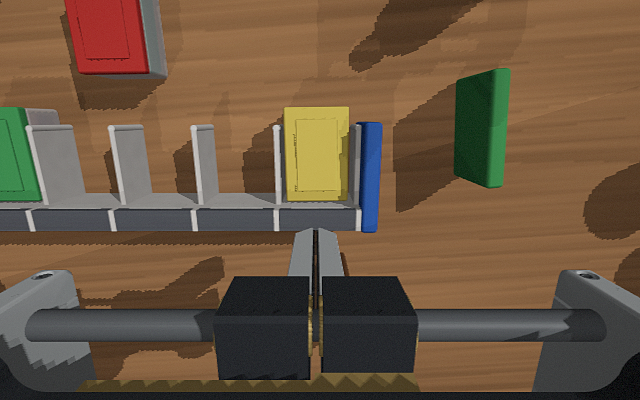

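The wrist view shows rail stretch 1 at (318,219) beside the blue cap (370,178), within a few mm of prediction. I'll descend onto it.

```bash
python3 -m jog '[[-0.2,-0.1,3.9,0,0,0],[-0.2,0,4.9,0,0,0],[-0.2,0,5.2,0,0,0],[-0.2,0,5.2,0,0,0],[-0.2,0,5.2,0,0,0]]'
```

```text
time_s: 2.25
ee_pos: [0.6391, 0.1623, 0.2747]
eef_rot: [3.141, 0.002, 3.07]
force: [-0.1, 0.2, -0.2]
grip_width: 0.0008
grip_force: 0.0
```

```bash
python3 -m jog '[[0,0,1.1,0,0,0],[0,0,1.3,0,0,0],[0,0,1.4,0,0,0],[0,0,1.45,0,0,0],[0,0,1.45,0,0,0]]'
```

```text
time_s: 2.75
ee_pos: [0.639, 0.1622, 0.2613]
eef_rot: [3.141, 0.003, 3.07]
force: [-8.9, -1.9, 24.9]
grip_width: 0.0002
grip_force: 12.9
```

```bash
python3 -m jog '[[0,0,-0.07,0,0,0],[0,-1,-0.07,0,0,0],[0,-2.2,-0.07,0,0,0],[0,-3.4,-0.07,0,0,0],[0,-4.6,-0.07,0,0,0],[0,-5.8,-0.07,0,0,0],[0,-6.8,-0.07,0,0,0],[0,-6.8,-0.07,0,0,0]]'
```

```text
time_s: 3.55
ee_pos: [0.6345, 0.0941, 0.2614]
eef_rot: [3.14, 0.005, 3.069]
force: [0.1, 0.5, 16.2]
grip_width: 0.0003
grip_force: 8.2
```

```bash
python3 -m jog '[[0,-1,-0.03,0,0,0],[0,-2.2,-0.03,0,0,0],[0,-3.4,-0.03,0,0,0],[0,-4.6,-0.03,0,0,0],[0,-5.8,-0.03,0,0,0],[0,-6.6,-0.03,0,0,0],[0,-6.6,-0.03,0,0,0],[0,-6.6,-0.03,0,0,0]]'
```

```text
time_s: 4.35
ee_pos: [0.6298, 0.0285, 0.2614]
eef_rot: [3.141, 0.005, 3.07]
force: [-0.1, 0.4, 15.2]
grip_width: 0.0003
grip_force: 7.7
```

```bash
python3 -m jog '[[0,0,-4,0,0,0],[0,0,-9,0,0,0],[0,0,-12,0,0,0],[4,0,-12,0,0,0],[4,0,-12,0,0,0],[4,0,-12,0,0,0]]' 75
python3 - <<'E'
from h import *
from station import ctrl
ob=ctrl.get_obs();print(ob['ee_pos'],ob['eef_rot'])
c=ctrl.camera('wrist');im=c['img'];cv2.imwrite('pics/w2.png',im);pickle.dump(c,open('w2.pkl','wb'))
for lo,hi in(((0,170,90),(6,255,255)),((172,170,90),(180,255,255))):
  for b in blobs(hsvmask(im,lo,hi),500):
    a=cv2.approxPolyDP(b,6,True)[:,0];r=cv2.minAreaRect(b)
    print(r);P=np.array([ray(c,q,.045) for q in cv2.boxPoints(r)])[:,:2];print(P.round(4).tolist(),P.mean(0),inrk(P.mean(0)))
for x,y,z in((-.034,.068,.044),(-.034,0,.044),(.043,.034,.062)): print(proj(c,[*rk(x,y),z]))
E
```

```text
time_s: 4.95
ee_pos: [0.589, 0.0314, 0.3794]
eef_rot: [3.142, 0.0, 3.07]
force: [0.3, -0.0, 0.5]
grip_width: 0.0449
grip_force: 0.0
[0.5890406  0.03139346 0.37937764] [3.14158186e+00 4.24677826e-04 3.06988765e+00]
((284.9084167480469, 74.56027221679688), (87.55772399902344, 56.14760971069336), 88.66777801513672)
[[0.4317, -0.0124], [0.4344, 0.04], [0.5131, 0.0361], [0.5103, -0.0201]] [0.47237732 0.01090091] [-0.111738    0.00886326]
[344.04237121 156.48193129]
[278.52289674 156.54604274]
[311.40046807 232.33942392]
```

View pics/w2.png

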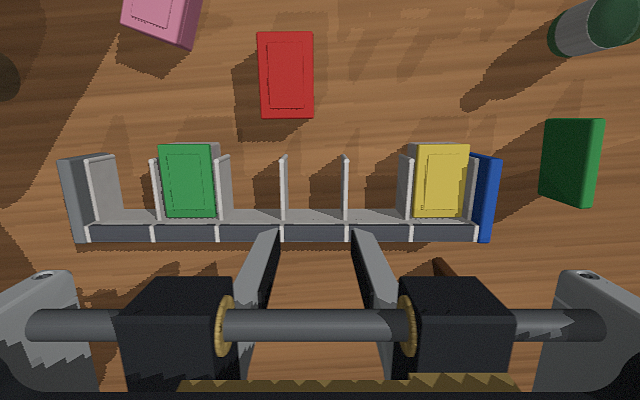

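The wrist view shows gap 3's divider fronts at (283,156) and (346,156) and the red box centred at (285,75). It needs about 28 mm of sideways travel to +y, and it is already almost parallel to the rack. My plan is to lower the open fingers astride the box, nudge it sideways with one pad, then push it in from behind.

```bash
sed -i 's/\[.5832,-.0059\]/[.5833,-.0044]/' h.py; python3 - <<'E'
from h import *
from station import ctrl
ob=ctrl.get_obs();print(ob['grip_width'],row(ob,[*rk(-.112,.0065),.38]),row(ob,[*rk(-.112,.0065),.212]))
E
```

```text
0.04940685908496733 [ 1.1571e+01 -2.9670e+00 -7.9000e-02  0.0000e+00  1.0000e-03 -0.0000e+00] [ 1.1581e+01 -2.9670e+00  1.6721e+01  0.0000e+00  1.0000e-03 -0.0000e+00]
```

```bash
python3 -m jog '[[11.6,-3,0,0,0,0],[11.6,-3,0,0,0,0],[11.6,-3,0,0,0,0],[11.6,-3,4,0,0,0],[11.6,-3,8,0,0,0],[11.6,-3,8,0,0,0],[11.6,-3,8,0,0,0],[11.6,-3,8,0,0,0]]' 75
python3 - <<'E'
from h import *
from station import ctrl
ob=ctrl.get_obs();print(row(ob,[*rk(-.112,.0065),.212]))
c=ctrl.camera('wrist');cv2.imwrite('pics/w3.png',c['img'])
E
```

```text
time_s: 5.8
ee_pos: [0.4723, 0.0097, 0.301]
eef_rot: [3.142, 0.002, 3.07]
force: [-0.6, -0.4, 0.6]
grip_width: 0.0704
grip_force: 0.0
[ 5.100e-02  3.200e-02  8.896e+00  0.000e+00  2.000e-03 -0.000e+00]
```

View pics/w3.png

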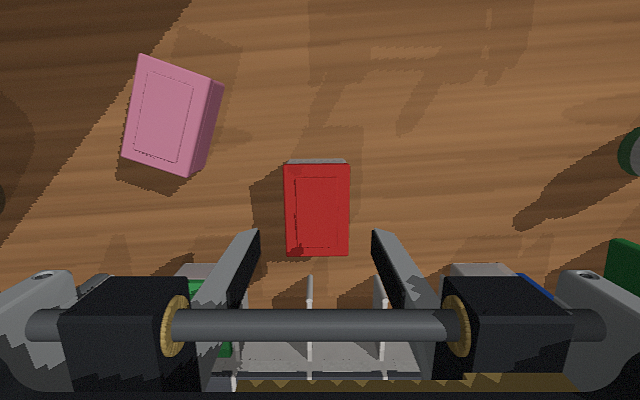

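The fingers (259 and 372) are centred astride the red lid (284–350), clear of the pink box (right edge 222). I'll descend, then nudge toward +y.

```bash
python3 -m jog '[[0,0,4,0,0,0],[0,0,7,0,0,0],[0,0,8.5,0,0,0],[0,0,8.9,0,0,0],[0,0,8.9,0,0,0],[0,0.5,8.9,0,0,0]]'
python3 - <<'E'
from h import *
from station import ctrl
ob=ctrl.get_obs();print(ob['grip_width'],inrk(ob['ee_pos']),row(ob,[*rk(-.112,.007+ob['grip_width']/2),.212]))
E
```

```text
time_s: 6.45
ee_pos: [0.4723, 0.0146, 0.2115]
eef_rot: [3.142, 0.002, 3.069]
force: [0.6, -0.3, 1.3]
grip_width: 0.0708
grip_force: 0.0
0.070815604665661 [-0.11204368  0.01107999] [-1.000e-03  3.133e+00 -5.000e-02  0.000e+00  2.000e-03 -1.000e-03]
```

```bash
python3 -m jog '[[0,0.5,0,0,0,0],[0,1.0,0,0,0,0],[0,1.5,0,0,0,0],[0,2,0,0,0,0],[0,2.5,0,0,0,0],[0,2.9,0,0,0,0],[0,3.15,0,0,0,0],[0,3.15,0,0,0,0]]'
python3 -m jog '[[0,-0.4,0,0,0,0],[0,-0.7,0,0,0,0],[0,-0.7,-4,0,0,0],[0,-0.7,-8,0,0,0],[0,-0.7,-11,0,0,0],[0,-0.7,-14,0,0,0],[-3,-0.7,-16,0,0,0],[-6,-0.7,-16,0,0,0]]'
python3 - <<'E'
from h import *
from station import ctrl
ob=ctrl.get_obs()
c=ctrl.camera('wrist');im=c['img'];cv2.imwrite('pics/w4.png',im)
for lo,hi in(((0,170,90),(6,255,255)),):
  for b in blobs(hsvmask(im,lo,hi),500):
    r=cv2.minAreaRect(b);P=np.array([ray(c,q,.045) for q in cv2.boxPoints(r)])[:,:2];print(r,P.round(4).tolist(),P.mean(0),inrk(P.mean(0)))
for x,y,z in((-.034,.068,.044),(-.034,0,.044),(.043,.034,.062)): print(proj(c,[*rk(x,y),z]))
E
```

```text
time_s: 7.25
ee_pos: [0.4741, 0.0465, 0.21]
eef_rot: [3.141, -0.0, 3.07]
force: [0.6, -1.1, -1.4]
grip_width: 0.0703
grip_force: 0.0
time_s: 8.05
ee_pos: [0.5342, 0.0345, 0.3736]
eef_rot: [3.141, 0.005, 3.07]
force: [-0.5, -0.2, -0.6]
grip_width: 0.0707
grip_force: 0.0
((315.0, 131.5), (81.0, 54.0), 90.0) [[0.4334, 0.0162], [0.4372, 0.0678], [0.5158, 0.064], [0.5118, 0.0086]] [0.47454285 0.03915549] [-0.1115837   0.03569701]
[345.39253283 207.19898772]
[281.61917634 207.29668153]
[313.63397299 280.49376086]
```

View pics/w4.png

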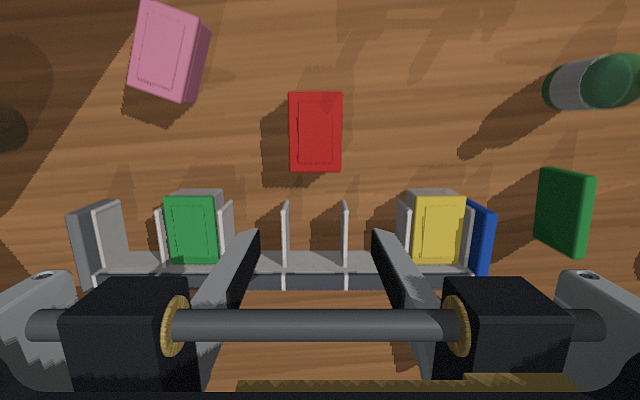

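The box is now centred on gap 3: lid centre is at column 315 against a divider midpoint of 315.5, and it is parallel. I'll go behind it next.

```bash
python3 - <<'E'
from h import *
from station import ctrl
ob=ctrl.get_obs();print(row(ob,[*rk(-.185,.035),.375]),row(ob,[*rk(-.185,.035),.217]))
E
```

```text
[ 1.3607e+01 -1.8000e-02 -3.9700e-01  0.0000e+00  4.0000e-03 -1.0000e-03] [ 1.3672e+01 -2.4000e-02  1.5403e+01  0.0000e+00  4.0000e-03 -1.0000e-03]
```

```bash
python3 -m jog '[[13.6,0,0,0,0,0],[13.6,0,0,0,0,0],[13.6,0,0,0,0,0],[13.6,0,4,0,0,0],[13.6,0,8,0,0,0],[13.6,0,12,0,0,0],[13.6,0,14.5,0,0,0],[13.6,0,15.2,0,0,0]]' 30
python3 - <<'E'
from h import *
from station import ctrl
ob=ctrl.get_obs();print(ob['grip_width'],inrk(ob['ee_pos']),row(ob,[*rk(-.15,.035),.217]),row(ob,[*rk(-.054,.035),.217]))
E
```

```text
time_s: 8.9
ee_pos: [0.3971, 0.0443, 0.216]
eef_rot: [-3.141, -0.004, 3.069]
force: [-0.3, 0.3, 1.4]
grip_width: 0.0282
grip_force: 0.0
0.02823491119404657 [-0.18921727  0.03535098] [-3.921e+00 -3.100e-02 -1.120e-01 -0.000e+00 -4.000e-03 -1.000e-03] [-1.3521e+01 -2.1000e-02 -1.5200e-01 -0.0000e+00 -4.0000e-03 -1.0000e-03]
```

```bash
python3 -m jog '[[-2,0,0,0,0,0],[-3,0,0,0,0,0],[-4,0,0,0,0,0],[-5,0,0,0,0,0],[-6,0,0,0,0,0],[-7,0,0,0,0,0],[-7.5,0,0,0,0,0],[-7.5,0,0,0,0,0]]'
python3 - <<'E'
from h import *
from station import ctrl
ob=ctrl.get_obs();print(inrk(ob['ee_pos']),row(ob,[*rk(-.054,.035),.217]))
c=ctrl.camera('top');im=c['img'];cv2.imwrite('pics/t5.png',cv2.resize(im[145:290,215:425],None,fx=3.8,fy=3.8,interpolation=cv2.INTER_CUBIC))
c=ctrl.camera('wrist');im=c['img'];cv2.imwrite('pics/w5.png',im)
E
```

```text
time_s: 9.7
ee_pos: [0.4731, 0.0392, 0.2181]
eef_rot: [3.142, 0.001, 3.07]
force: [-0.2, 0.6, -0.0]
grip_width: 0.0282
grip_force: 0.0
[-0.11300324  0.03564199] [-5.90e+00 -6.10e-02  1.17e-01  0.00e+00  1.00e-03 -1.00e-03]
```

View pics/t5.png

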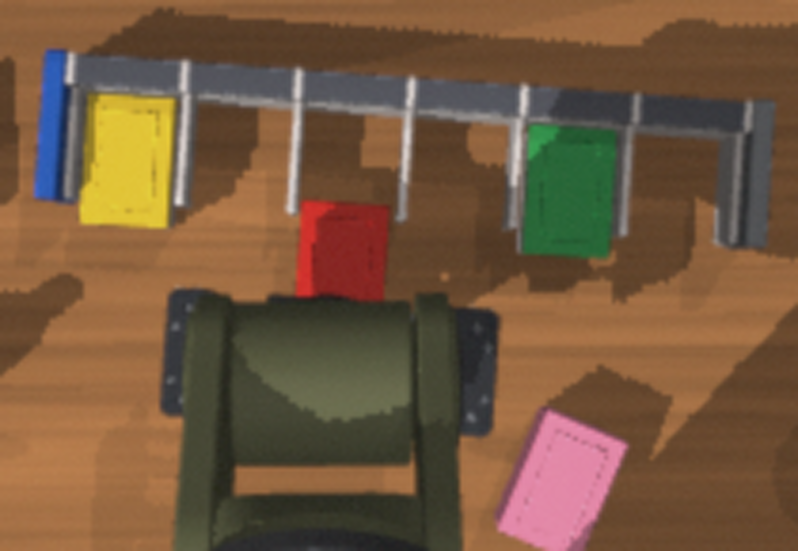

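The box's front is entering gap 3 (lid 300–388, dividers at about 297 and 401). It sits some 2–3 mm toward the left divider, so I'll continue with a slight rightward bias.

```bash
python3 -m jog '[[-0.8,-0.1,0,0,0,0],[-1.6,-0.2,0,0,0,0],[-2.4,-0.3,0,0,0,0],[-3.2,-0.3,0,0,0,0],[-4,-0.3,0,0,0,0],[-4.8,-0.3,0,0,0,0],[-5.2,-0.3,0,0,0,0],[-5.2,-0.3,0,0,0,0]]'
```

```text
time_s: 10.6
ee_pos: [0.5247, 0.0325, 0.218]
eef_rot: [-3.142, 0.0, 3.07]
force: [0.5, -0.2, 0.0]
grip_width: 0.0283
grip_force: 0.0
```

```bash
python3 -m jog '[[-0.3,0,0,0,0,0],[-0.5,0,0,0,0,0],[-0.6,0,0,0,0,0],[-0.65,0,0,0,0,0],[-0.65,0,0,0,0,0]]'
```

```text
time_s: 11.1
ee_pos: [0.5307, 0.0321, 0.2182]
eef_rot: [-3.142, 0.0, 3.07]
force: [-0.2, 0.7, -0.6]
grip_width: 0.0283
grip_force: 0.3
```

```bash
python3 -m jog '[[-0.1,0,0,0,0,0],[-0.15,0,0,0,0,0],[-0.2,0,0,0,0,0],[-0.2,0,0,0,0,0]]'
```

```text
time_s: 11.5
ee_pos: [0.5326, 0.032, 0.2182]
eef_rot: [-3.142, -0.001, 3.07]
force: [-5.3, -0.9, 3.4]
grip_width: 0.0285
grip_force: 2.5
```

```bash
python3 -m jog '[[-0.1,0,0,0,0,0],[-0.1,0,0,0,0,0],[-0.1,0,0,0,0,0]]'
python3 - <<'E'
from station import ctrl
import cv2
im=ctrl.camera('wrist')['img'];cv2.imwrite('pics/w6.png',im)
E
```

```text
time_s: 11.8
ee_pos: [0.533, 0.0319, 0.2182]
eef_rot: [-3.141, -0.003, 3.07]
force: [-12.8, 0.0, 10.1]
grip_width: 0.028
grip_force: 6.7
```

View pics/w6.png

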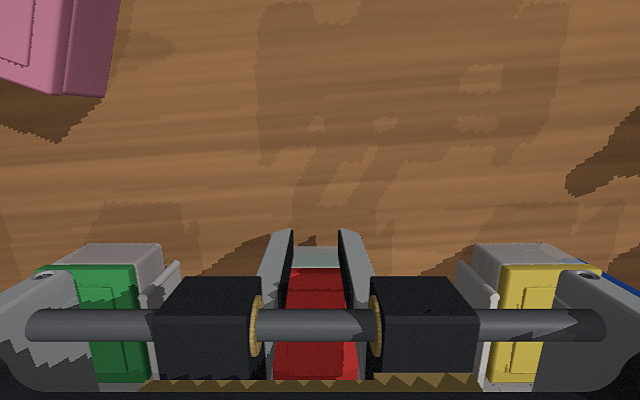

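The view shows the red lid between the fingers at (315,320), its rear edge level with the filed green and yellow boxes. The force has risen to 13 N with no further travel. I'll back off, rise and verify.

```bash
python3 -m jog '[[1,0,0,0,0,0],[3,0,0,0,0,0],[5,0,-3,0,0,0],[8,0,-8,0,0,0],[12,0,-12,0,0,0],[15,0,-16,0,0,0],[18,0,-18,0,0,0],[18,0,-18,0,0,0]]'
python3 - <<'E'
from h import *
from station import ctrl
c=ctrl.camera('top');im=c['img'];cv2.imwrite('pics/t7.png',cv2.resize(im[145:290,215:425],None,fx=3.8,fy=3.8,interpolation=cv2.INTER_CUBIC))
for lo,hi in(((0,170,60),(6,255,255)),((40,150,50),(75,255,255)),((22,150,80),(32,255,255))):
  for b in blobs(hsvmask(im,lo,hi),500):
    r=cv2.minAreaRect(b);print(r,inrk(ray(c,r[0],.045)))
E
```

```text
time_s: 12.65
ee_pos: [0.3511, 0.045, 0.4025]
eef_rot: [3.141, 0.01, 3.07]
force: [1.4, 0.7, 0.5]
grip_width: 0.0282
grip_force: 0.0
((307.1000061035156, 190.19998168945312), (23.408348083496094, 33.78124237060547), 3.1798300743103027) [-0.00696068  0.03061692]
((364.4822998046875, 194.76548767089844), (21.951269149780273, 32.46126937866211), 3.814074993133545) [-0.00822077 -0.10308481]
((96.49998474121094, 389.4999694824219), (56.99999237060547, 18.999996185302734), -0.0) [-0.48979278  0.47361546]
((66.39791870117188, 261.43280029296875), (30.103900909423828, 49.75065231323242), 78.36637115478516) [-0.20681193  0.56446486]
((248.16537475585938, 186.85409545898438), (23.391857147216797, 33.99616622924805), 3.5763344764709473) [-0.00877124  0.16676177]
```

View pics/t7.png

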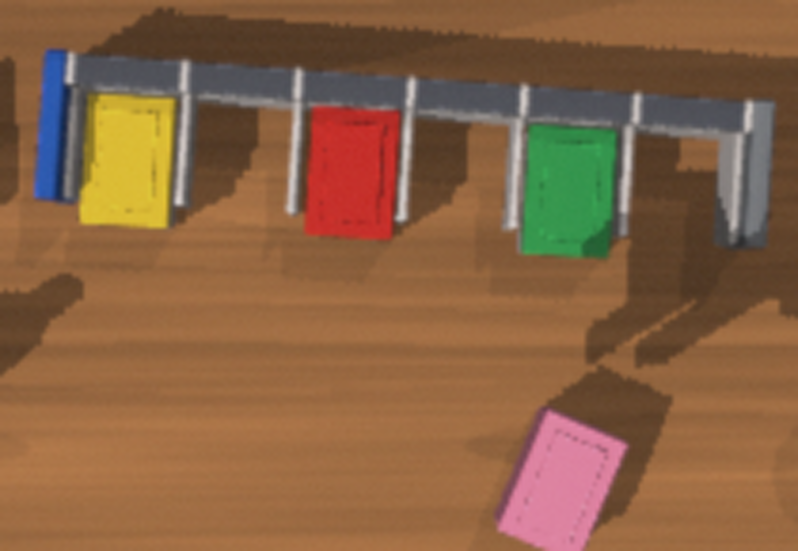

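The top view shows the red box in gap 3 at (352,172). It is as deep as the filed boxes (rack x -7 mm measured, theirs -8 to -9), parallel to the gap, and nothing else has moved.

```bash
python3 -c "
from station import ctrl
print(ctrl.hand_in())"
```

```text
the job is handed in; nothing more can be done
None
```

I ran the shut fingers along the back rail over gaps 1, 2 and 3 from the blue cap, pushed the red-lidded box fully home in the third gap, and handed the job in; the hand-in gave no verdict.

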